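# Set the pouring funnel to the third rung and stand the measuring pot under it

## Robot

A 7-joint arm with a two-finger parallel gripper is mounted at the origin on the work surface. World frame = base frame: x ahead of the robot, y to its left, z up, the work surface at z = 0. Lengths are in mm, angles in rad, forces in N, time in s.
With the tool pointing down it reaches from about 400 to 875 mm from the base axis. Payload 4.4 kg.
Tool frame: the origin (TCP) lies at the very end of the fingers, on their centre line; the grasp point (between the pads) lies 19 mm behind it; z points along the fingers, x is the direction in which the jaws open and shut, and the axes are right-handed (so a half turn about z gives the same grasp; the last joint's range is limited). The gripper opens to 85 mm and grips with 20 to 120 N. Pads are 22 mm wide; open, the fingers measure 114 mm over their backs; the gripper's body (76 mm by 85 mm) begins 54 mm behind the grasp point. The pads swing forward as they close: fully open they stand 13 mm farther back than shut.
Start: joints at [1.078, 0.628, 0.038, 1.517, -0.027, 0.996, -0.02], TCP at [269.102, -591.694, 231.313] pointing down, gripper open.
Joint ranges: [-3.06, 3.06], [-0.37, 2.12], [-1.25, 1.32], [0.18, 2.47], [-1.1, 4.24], [0.23, 1.98], [-2.94, 2.94]. Speed limits (rad/s): [2.57, 2.57, 3.14, 3.14, 3.14, 3.14, 3.14].

## Interface

Orientations are given as [roll, pitch, yaw] about the fixed x, y, z axes, in that order (R = Rz(yaw) Ry(pitch) Rx(roll)).
In Python, from cell import * gives the robot as it stands. The module is installed in compiled form; this text tells all that it offers.
- The arm moves only by the tool play_rows, never from a script. Its argument "targets" is a list of rows, each an object with "slide": the shift along the tool's x, y, z in mm, a list of three; "turn": the turn, a rotation vector about the tool's x, y, z in degrees, a list of three; "hand": the finger opening in mm, from 0 to 85.4. A call has 1 to 5 rows; each row shifts and turns the commanded pose from where the row before left it, along the tool's axes as they then stand; what a row does not reach is not made up. A row lasts 1/8 s, in which the tool goes at most 62.5 mm and 10.7 degrees, less where a joint would pass 70% of its speed; a pose out of reach is approached as far as the arm can. A call is refused whole if a number of a shift passes 62.5 or a number of a turn 10.7, either way. A call with a gripper value outside its range is refused whole. The fingers move at their own pace and stop on an object; the grip force is fixed at half the most. Time passes only in rows, so rows that do not move let the fingers close. It gives the time, the measured TCP pose, the force and the opening at its end, in the units of the state.
- read_state(): the state, without advancing time (a new reading comes with each control period).
- get_image(name): name is "scene" or "top"; returns (picture, depth): 400x640x3 uint8, blue, green, red; 400x640 float32, mm along the optical axis (not along the pixel's ray), 0 where there is no reading.
- calibration(name): a dict with "K" (3x3 intrinsics, pixels), "D" ([k1, k2, p1, p2, k3] as OpenCV has them; the pictures are not rectified), "R" (3x3) and "t" (3): a world point X has camera coordinates R X + t. Camera axes: x right, y down, z forward; pixel columns grow to the right and rows downward; lengths in mm; the calibration is good to about 2 mm. A picture is of the moment at which its call begins. calibration takes no time and is no camera call.
- finish_job(): hands the job in, once; it reports no verdict.
The state is a dict: "clock": time; "qpos": joint angles; "qd": joint speeds; "tau": joint torques, N m; "eef_pos": TCP position; "tool_rot": TCP orientation; "force": force on the tool from outside, world axes, zero at the start; "torque": the same for the moment, N m; "width": finger opening in mm.
Only numpy, scipy, OpenCV 4.12 (cv2) and the standard library are available. Lean on these libraries where they do the work, as an engineer would, in place of code of your own. Each camera call takes 0.05 s, during which the arm holds its last target.

## Task

The funnel on the ladder stand hangs on the bottom rung, too low for the steel pot with the long handle. Take one of the two side grips and raise the funnel carriage past the third rung from the bottom until its gravity pawl drops over that rung, lower it gently until it hangs on that third rung, and let go; never let it fall. Then stand the pot upright on the bench under the funnel, with the spout over its middle, and leave everything else where it is.

Things in the scene. Friction and masses are not known exactly. Their poses are not given: they have to be found in the camera images.
- stand: Fixed funnel stand. Origin on the bench midway between its uprights; x points away from the funnel (at yaw 0 away from the robot), y left, z up. Two steel uprights 12 mm square, 90 mm apart, capped at 314 mm, joined by five round rungs. Foot plate 14 mm high, 200 mm wide, from x = -30 to 120 mm, so the bench under the funnel is bare. Struts behind the uprights.
- carriage (a joint): Height (m) of the carriage with the funnel: 0 hanging on the bottom rung (all starts), 0.040 second, 0.080 third, 0.120 fourth rung; top stop 0.150. It slides straight up and down on the uprights and weighs about 0.6 kg (0.5 to 0.8); sliding and passing a rung add about 2 N. Let go between rungs it falls to the rung the pawl last dropped over.
- pawl (a joint): Dip (rad) of the carriage's tail-heavy gravity pawl: 0 nose level (home), up to 1.1 while a rung pushes it down. Going up, the nose meets a rung about 18 mm below that rung's seat height and drops back to 0 over it 22 mm above seat height. To hang on the third rung, raise the carriage to between 0.103 and 0.138 and lower it; above 0.140 it catches the fourth.
- rung3 (a point): Middle of the third rung from the bottom: rungs are 10 mm steel rods along the stand's y, their axes 80, 120, 160, 200 and 240 mm above the bench; this one is at 160.
- grip_left (a point): Centre of the lift grip on the carriage's left: a black level bar along the stand's y, 18 mm thick, 60 mm long, at x = -40, y = 140 mm of the stand, 123 mm above the bench at the start; it rises with the carriage. The column parts end 57 mm from the stand's centre plane, so the grip is free all round. Axes as the stand.
- grip_right (a point): Centre of the same kind of grip on the right (-y of the stand). Either may be used.
- spout_tip (a point): Centre of the funnel spout's lower end, 16 mm across, at x = -95, y = 0 mm of the stand; 45 mm above the bench at the start, 125 mm on the third rung. The funnel is steel, 84 mm wide, clamped to the carriage, its rim 91 mm above this point.
- pot_center (a point): Centre, half-way up, of the loose round steel pot: 84 mm across (88 at the rim bead), 75 mm high, wall 3 mm, 0.22 to 0.37 kg. Its handle runs along the point's -x from the wall to 158 mm from the centre. z is up. It may be carried or simply slid along the bench.
- pot_grip (a point): A point on the pot's handle, 115 mm from the pot's axis: the handle there is a level bar 14 mm wide and 10 mm tall, its middle 60 mm above the bench. Axes as pot_center.
- bowl_center (a point): Bystander: black rubber mixing bowl, 116 mm wide, 58 mm high; centre.
- cups_center (a point): Bystander: stack of paper cups, 75 mm wide, 124 mm high; centre.
- wash_center (a point): Bystander: white wash bottle with blue cap and bent nozzle, 66 mm wide, 190 mm high with nozzle; point 75 mm up.
- cylinder_center (a point): Bystander: glass measuring cylinder, foot 64 mm wide, 165 mm high; centre.
- jar_center (a point): Bystander: white jar with red cap, 76 mm wide, 115 mm high; centre.
- glass_funnel_center (a point): Bystander: small glass funnel standing mouth down, 82 mm wide, 95 mm high; centre.
- stick_center (a point): Bystander: flat wooden stirring stick lying on the bench, 150 x 18 x 6 mm; centre.
Mind the look-alikes: they are no part of the job. What is shaped like the part that bears pot_center but yellow is not meant.

How it is judged:
By the outcome, as a careful person would: the job done as asked, in the order asked, and still so for the second after the job is handed in, with the robot touching nothing.
It also fails if it takes over 72 s, if anything falls off the work surface, if the arm or the gripper's body presses on something with over 40 N, if the wrist force passes 120 N, or if a joint passes its speed limit or range.

## Working session

There is one attempt and no reset: what is moved stays moved. The work goes in short steps, Python scripts to look and compute and a tool call to move; the robot and the scene stay as the last step left them, time stands still between calls to the robot, and variables do not carry over. Pictures are saved under pics/ and viewed, and the job is handed in when it is done.

Besides the shell and the picture viewer there is one more tool, called after "Call:" by a JSON object that holds its "method" and its "body", one argument or row to a line. play_rows: Moves the arm, as the interface text tells. Its arguments: {"type":"object","properties":{"targets":{"type":"array"}},"required":["targets"]}

```bash
mkdir -p pics
python3 - <<'E'
from cell import *
import cv2,numpy as np
s=read_state();print(s)
for n in("scene","top"):
    im,d=get_image(n);cv2.imwrite(f"pics/{n}0.png",im);np.savez(f"pics/{n}0.npz",im=im,d=d)
    c=calibration(n);print(n,c)
E
```

```text
{'clock': 0.0, 'qpos': array([ 1.07819553,  0.6293598 ,  0.03841943,  1.51837879, -0.02700431,
        0.99631362, -0.01999891]), 'qd': array([ 0.00057946, -0.00032602,  0.00139003, -0.00120618,  0.00200087,
        0.00117807,  0.00075576]), 'tau': array([-2.27560472e-04, -5.63411629e+01,  1.22629222e+00, -1.93448943e+01,
        1.09888767e-02,  1.04797538e-02,  6.43296914e-06]), 'eef_pos': array([ 268.84919413, -591.09259721,  230.37638309]), 'tool_rot': array([ 3.14158277e+00,  1.94227762e-03, -1.14397883e+00]), 'force': array([0.07124047, 0.25801802, 0.24962801]), 'torque': array([ 0.02137903, -0.01805303, -0.03958749]), 'width': 85.73607512350485}
scene {'K': array([[393.69724556,   0.        , 316.50256323],
       [  0.        , 393.69724556, 196.74865232],
       [  0.        ,   0.        ,   1.        ]]), 'D': array([-0.05686504,  0.        ,  0.        ,  0.        ,  0.        ]), 'R': array([[-0.87117502,  0.49096606,  0.00253122],
       [ 0.36575754,  0.65242579, -0.66374845],
       [-0.32752939, -0.57731526, -0.7479516 ]]), 't': array([ 412.29975174, -100.42136487, 1382.27288512])}
top {'K': array([[407.81193283,   0.        , 320.18469406],
       [  0.        , 407.81193283, 203.50106924],
       [  0.        ,   0.        ,   1.        ]]), 'D': array([-0.03084196,  0.        ,  0.        ,  0.        ,  0.        ]), 'R': array([[ 0.00944261, -0.99941384,  0.03290627],
       [-0.99458944, -0.01279143, -0.10309325],
       [ 0.10345374, -0.03175476, -0.99412723]]), 't': array([ -31.43809543,  515.2879623 , 1223.91366541])}
```

View pics/scene0.png

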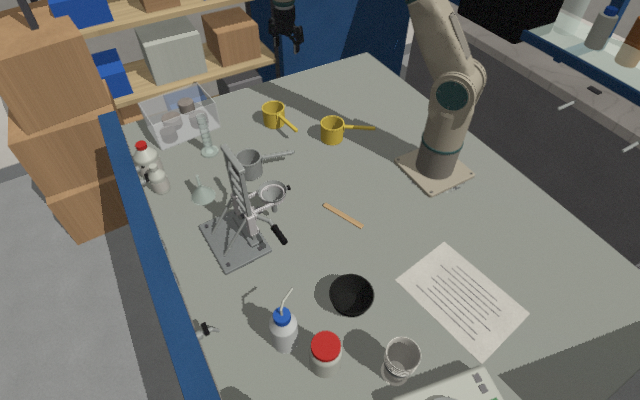

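View pics/top0.png

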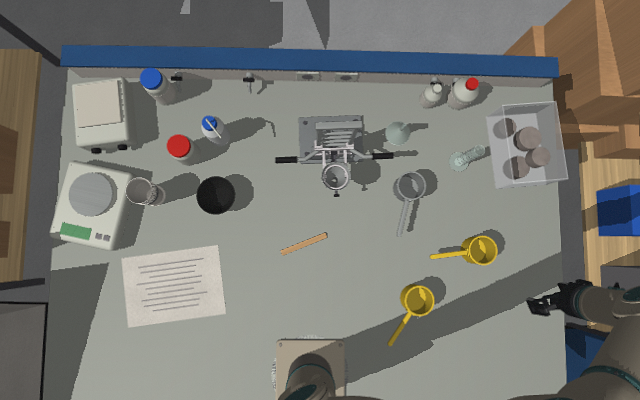

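The top view shows the stand at about (335,150), with grips at (287,160) and (382,156). There are three pot shapes: steel at (410,186) with its handle to (401,235), and yellow at (480,250) and (417,300). Only the grey one matches "steel". I'll check that in a crop.

```bash
cat > h.py <<'E'
from cell import *
import cv2,numpy as np
def ray(n,u,v):
    c=calibration(n);p=cv2.undistortPoints(np.array([[[u,v]]],float),c["K"],np.array(c["D"])).ravel()
    d=c["R"].T@np.array([p[0],p[1],1]);o=-c["R"].T@c["t"];return o,d
def onz(n,u,v,z):
    o,d=ray(n,u,v);return o+d*(z-o[2])/d[2]
def cloud(n,d):
    c=calibration(n);v,u=np.mgrid[0:400,0:640]
    p=cv2.undistortPoints(np.stack([u,v],-1).reshape(-1,1,2).astype(float),c["K"],np.array(c["D"])).reshape(400,640,2)
    X=np.dstack([p,np.ones((400,640))])*d[...,None]
    return (X-c["t"])@c["R"]
def proj(n,X):
    c=calibration(n);r=cv2.Rodrigues(c["R"])[0]
    return cv2.projectPoints(np.atleast_2d(np.array(X,float)),r,c["t"],c["K"],np.array(c["D"]))[0].reshape(-1,2)
E
python3 - <<'E'
from h import *
im=np.load("pics/top0.npz")["im"]
cv2.imwrite("pics/ctop.png",cv2.resize(im[100:250,260:460],None,fx=4,fy=4,interpolation=cv2.INTER_CUBIC))
im=np.load("pics/scene0.npz")["im"]
cv2.imwrite("pics/cscene.png",cv2.resize(im[130:280,180:330],None,fx=4,fy=4,interpolation=cv2.INTER_CUBIC))
E
```

```text
(no output)
```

View pics/ctop.png

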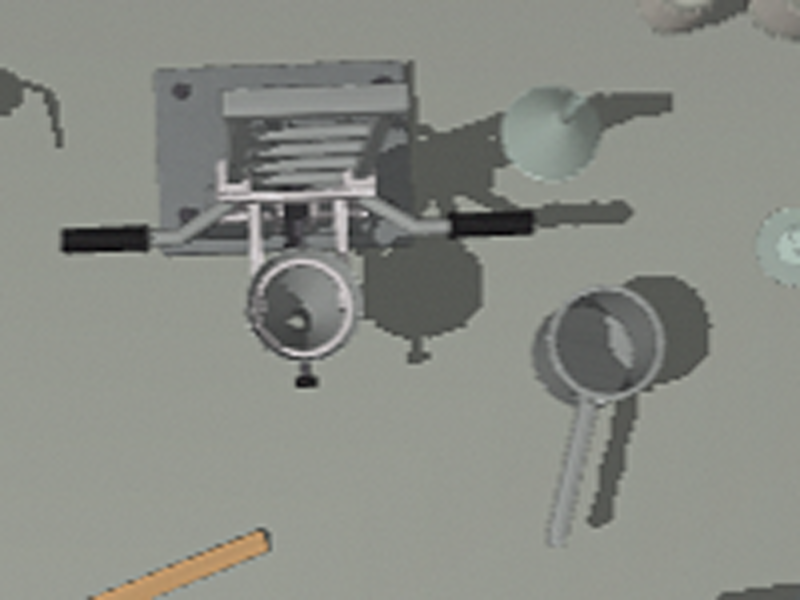

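View pics/cscene.png

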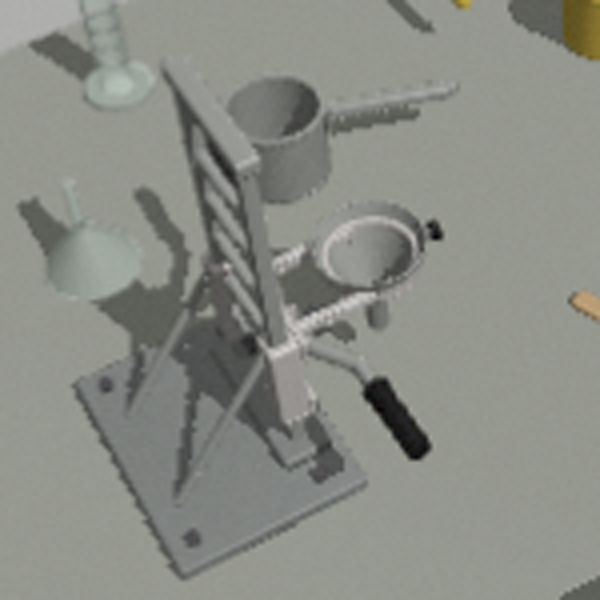

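The crop confirms the grey steel pot (rim centre near pixel (412,186), handle end (399,236)). The grips are black bars centred near (286,160) and (383,156).

Run:
```python
from h import *
z=np.load("pics/top0.npz");im=z["im"];P=cloud("top",z["d"])
g=im.max(2)
for nm,(u0,u1,v0,v1) in dict(L=(272,300,150,170),R=(370,396,146,164)).items():
    m=np.zeros(g.shape,np.uint8);m[v0:v1,u0:u1]=(g[v0:v1,u0:u1]<60)
    n,l,st,ce=cv2.connectedComponentsWithStats(m);k=1+st[1:,4].argmax();print(nm,st[k],ce[k],onz("top",*ce[k],123+4),np.median(P[l==k],0))
# pot rim from height
box=np.zeros(g.shape,bool);box[165:245,385:435]=1
m=box&(P[...,2]>68)&(P[...,2]<85);pts=cv2.findContours(m.astype(np.uint8),0,1)[0]
c=max(pts,key=cv2.contourArea);e=cv2.fitEllipse(c);print("rim",e,onz("top",*e[0],75))
X=P[m];A=np.c_[2*X[:,:2],np.ones(len(X))];s=np.linalg.lstsq(A,(X[:,:2]**2).sum(1),rcond=None)[0];print("circ",s[:2],np.sqrt(s[2]+s[0]**2+s[1]**2),len(X))
m=box&(P[...,2]>50)&(P[...,2]<70);ys,xs=np.where(m)
H=P[m];r=np.hypot(*(H[:,:2]-s[:2]).T);H=H[(r>60)];print(len(H),H.min(0),H.max(0));
dv=H[:,:2].mean(0)-s[:2];print("handle mean",H.mean(0),"dir yaw of +x",np.arctan2(-dv[1],-dv[0]))
# funnel rim
box=np.zeros(g.shape,bool);box[155:200,315:360]=1
m=box&(P[...,2]>125)&(P[...,2]<145)
c=max(cv2.findContours(m.astype(np.uint8),0,1)[0],key=cv2.contourArea);e=cv2.minEnclosingCircle(c);print(e,onz("top",*e[0],136))
# all objects heights
for nm,u,v in [("jar",179,147),("wash",210,125),("bowl",215,195),("gf",398,133),("stick",303,243)]:print(nm,P[v,u])
# scene: left grip
z=np.load("pics/scene0.npz");im=z["im"];Q=cloud("scene",z["d"]);g=im.max(2)
m=np.zeros(g.shape,np.uint8);m[222:248,268:290]=g[222:248,268:290]<60
n,l,st,ce=cv2.connectedComponentsWithStats(m);k=1+st[1:,4].argmax();print("sc",st[k],ce[k],onz("scene",*ce[k],127),np.median(Q[l==k],0))
box=np.zeros(g.shape,bool);box[140:190,230:300]=1
m=box&(Q[...,2]>70)&(Q[...,2]<85)&(Q[...,0]<720);X=Q[m];print(len(X));A=np.c_[2*X[:,:2],np.ones(len(X))];s=np.linalg.lstsq(A,(X[:,:2]**2).sum(1),rcond=None)[0];print("circ",s[:2],np.sqrt(s[2]+s[0]**2+s[1]**2))
```

```text
L [276 157  21   6 126] [286.  159.5] [629.90558809  76.06062877 127.        ] [628.92407866  75.79621673 130.5309616 ]
R [372 153  22   7 123] [382.33333333 155.56910569] [ 646.0195014  -199.91128546  127.        ] [ 644.60956308 -198.45231773  130.72694008]
rim ((411.0627746582031, 185.22157287597656), (27.13644027709961, 28.736034393310547), 171.49661254882812) [ 569.08025441 -295.54077292   75.        ]
circ [ 540.58630701 -287.23479253] 54.164561969219164 184
140 [ 417.4840948  -332.14749953   52.13329694] [ 609.50549201 -253.72669716   69.7151779 ]
handle mean [ 484.11416748 -277.65156046   63.82769848] dir yaw of +x -0.16809701988886824
((335.7884521484375, 175.79566955566406), 14.709797859191895) [583.48317689 -65.54566791 136.        ]
jar [664.24499394 384.13639543 115.53967667]
wash [710.3426785  281.40796753 183.18618274]
bowl [540.1487711  300.79302777   6.03965539]
gf [ 738.84876764 -266.30534771   38.39532101]
stick [394.57670897  25.50229654   8.77292369]
sc [271 225  16  20 135] [278.71851852 234.13333333] [632.39778871  79.29980109 127.        ] [633.09091569  82.21345222 129.64060379]
107
circ [ 566.36195752 -294.66643635] 41.43060382048692
```

```bash
cat >> h.py <<'E'
from scipy.spatial.transform import Rotation as Ro
def st():
    s=read_state();print("t %.2f"%s["clock"],"pos",s["eef_pos"].round(1),"rot",s["tool_rot"].round(3),"F",s["force"].round(1),"w %.1f"%s["width"],"q",s["qpos"].round(2));return s
def need(X,yaw):
    s=st();R=Ro.from_euler("xyz",s["tool_rot"]);T=Ro.from_euler("xyz",[np.pi,0,yaw])
    print("slide(now axes)",R.inv().apply(np.array(X)-s["eef_pos"]).round(1),"after turn",T.inv().apply(np.array(X)-s["eef_pos"]).round(1),"turn",np.degrees((R.inv()*T).as_rotvec()).round(1))
E
python3 - <<'E'
from h import *
need([645,-200,230],0.055)
print("handle tip",onz("top",399.3,235.5,62),"handle wall", onz("top",260+595/4,100+403/4,65),onz("top",260+577/4,100+470/4,65))
print("stick tip",onz("top",327,235,6),onz("top",281,252,6))
print("knob tip",onz("top",336.5,196.5,110))
E
```

```text
t 0.10 pos [ 268.8 -591.2  230.5] rot [ 3.142e+00  2.000e-03 -1.144e+00] F [0.3 0.4 0.8] w 85.4 q [ 1.08  0.63  0.04  1.52 -0.03  1.   -0.02]
slide(now axes) [-200.4 -504.4    0.8] after turn [ 397.1 -369.9    0.5] turn [ -0.1   0.1 -68.7]
handle tip [ 419.12695905 -261.41645897   62.        ] handle wall [ 523.39402266 -290.44416678   65.        ] [ 472.84646146 -276.20137586   65.        ]
stick tip [419.99451952 -48.41330591   6.        ] [366.35621489  92.74565178   6.        ]
knob tip [527.80620535 -69.74139726 110.        ]
```

Call:
{"method": "play_rows", "body": {
  "targets": [
    {"slide": [-18,-46,0],"turn": [0,0,0],"hand": 85},
    {"slide": [-18,-46,0],"turn": [0,0,0],"hand": 85},
    {"slide": [-18,-46,0],"turn": [0,0,0],"hand": 85},
    {"slide": [-18,-46,0],"turn": [0,0,0],"hand": 85},
    {"slide": [-18,-46,0],"turn": [0,0,0],"hand": 85}
  ]
}}

```text
clock: 0.72
eef_pos: [442.0, -413.1, 231.0]
tool_rot: [3.141, 0.001, -1.144]
force: [0.2, -0.1, -0.5]
width: 84.9
```

Call:
{"method": "play_rows", "body": {
  "targets": [
    {"slide": [-18,-46,0],"turn": [0,0,0],"hand": 85},
    {"slide": [-18,-46,0],"turn": [0,0,0],"hand": 85},
    {"slide": [-18,-46,0],"turn": [0,0,0],"hand": 85},
    {"slide": [-18,-46,0],"turn": [0,0,0],"hand": 85},
    {"slide": [-18,-46,0],"turn": [0,0,0],"hand": 85}
  ]
}}

```text
clock: 1.35
eef_pos: [614.1, -236.2, 230.9]
tool_rot: [3.141, 0.0, -1.144]
force: [0.2, 0.4, -0.0]
width: 84.9
```

Call:
{"method": "play_rows", "body": {
  "targets": [
    {"slide": [-20,-44,0],"turn": [0,0,0],"hand": 85},
    {"slide": [0,0,0],"turn": [0,0,-10],"hand": 85},
    {"slide": [0,0,0],"turn": [0,0,-10],"hand": 85},
    {"slide": [0,0,0],"turn": [0,0,-10],"hand": 85},
    {"slide": [0,0,0],"turn": [0,0,-10],"hand": 85}
  ]
}}

```text
clock: 1.98
eef_pos: [644.7, -200.9, 230.7]
tool_rot: [3.141, 0.001, -0.44]
force: [0.3, 0.1, 0.0]
width: 85.4
```

Call:
{"method": "play_rows", "body": {
  "targets": [
    {"slide": [0,0,0],"turn": [0,0,-10],"hand": 85},
    {"slide": [0,0,0],"turn": [0,0,-10],"hand": 85},
    {"slide": [0,0,0],"turn": [0,0,-8.7],"hand": 85},
    {"slide": [0,0,0],"turn": [0,0,0],"hand": 85}
  ]
}}

```text
clock: 2.48
eef_pos: [644.7, -201.1, 230.8]
tool_rot: [-3.141, 0.001, 0.053]
force: [-0.8, 1.4, 0.5]
width: 85.2
```

Run:
```python
from h import *
im,d=get_image("top");cv2.imwrite("pics/t1.png",cv2.resize(im[100:250,260:460],None,fx=4,fy=4,interpolation=cv2.INTER_CUBIC))
need([645.5,-200,104],0.055)
```

```text
t 2.52 pos [ 644.8 -201.1  230.9] rot [-3.141e+00  1.000e-03  5.200e-02] F [-1.2  0.1  0.7] w 84.8 q [ 0.42  0.68 -0.28  1.43  0.2   1.06  0.15]
slide(now axes) [  0.9  -1.  126.9] after turn [  0.8  -1.1 126.9] turn [-0.   0.  -0.2]
```

View pics/t1.png

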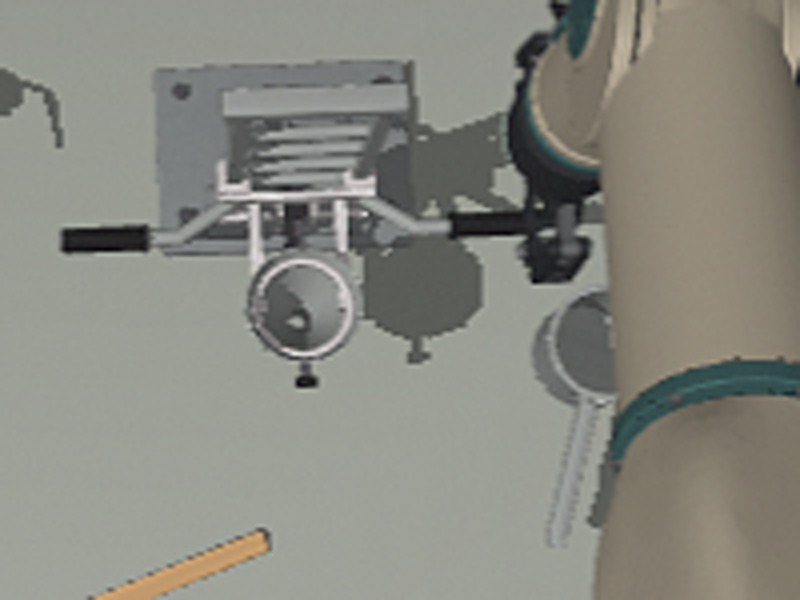

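The open fingers are above the right grip, around crop (555,250). I'll go down in moderate steps.

Call:
{"method": "play_rows", "body": {
  "targets": [
    {"slide": [0.5,-1,26],"turn": [0,0,0],"hand": 85},
    {"slide": [0,0,26],"turn": [0,0,0],"hand": 85},
    {"slide": [0,0,26],"turn": [0,0,0],"hand": 85},
    {"slide": [0,0,26],"turn": [0,0,0],"hand": 85},
    {"slide": [0,0,22],"turn": [0,0,0],"hand": 85}
  ]
}}

```text
clock: 3.15
eef_pos: [645.1, -200.0, 104.1]
tool_rot: [3.141, 0.001, 0.052]
force: [-0.7, 0.0, -0.2]
width: 85.1
```

Run:
```python
from h import *
im,d=get_image("scene");cv2.imwrite("pics/s2.png",cv2.resize(im[120:280,180:330],None,fx=3.7,fy=3.7,interpolation=cv2.INTER_CUBIC))
st()
```

```text
t 3.20 pos [ 643.3 -199.5  101.1] rot [-3.14   0.006  0.053] F [ 0.1  1.  -2.4] w 84.9 q [ 0.4   0.82 -0.25  1.54  0.25  0.82  0.11]
```

View pics/s2.png

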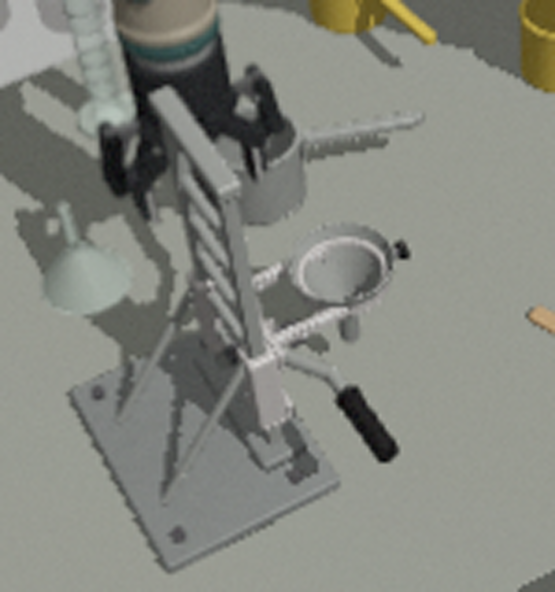

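The fingers straddle the hidden right grip with no contact (force about 0). Closing now.

Call:
{"method": "play_rows", "body": {
  "targets": [
    {"slide": [0,0,0],"turn": [0,0,0],"hand": 0},
    {"slide": [0,0,0],"turn": [0,0,0],"hand": 0},
    {"slide": [0,0,0],"turn": [0,0,0],"hand": 0},
    {"slide": [0,0,0],"turn": [0,0,0],"hand": 0},
    {"slide": [0,0,0],"turn": [0,0,0],"hand": 0}
  ]
}}

```text
clock: 3.82
eef_pos: [645.9, -200.2, 106.3]
tool_rot: [3.141, -0.001, 0.055]
force: [-2.4, 0.8, 4.8]
width: 15.7
```

Call:
{"method": "play_rows", "body": {
  "targets": [
    {"slide": [0,0,0],"turn": [0,0,0],"hand": 0},
    {"slide": [0,0,0],"turn": [0,0,0],"hand": 0}
  ]
}}

```text
clock: 4.08
eef_pos: [645.9, -200.2, 106.3]
tool_rot: [3.141, -0.001, 0.055]
force: [-2.1, -0.6, 4.6]
width: 16.2
```

Call:
{"method": "play_rows", "body": {
  "targets": [
    {"slide": [0,0,-6],"turn": [0,0,0],"hand": 0},
    {"slide": [0,0,-8],"turn": [0,0,0],"hand": 0},
    {"slide": [0,0,-8],"turn": [0,0,0],"hand": 0},
    {"slide": [0,0,-8],"turn": [0,0,0],"hand": 0}
  ]
}}

```text
clock: 4.58
eef_pos: [645.8, -200.1, 135.6]
tool_rot: [3.141, -0.001, 0.055]
force: [5.7, -2.2, -9.7]
width: 15.7
```

Run:
```python
from h import *
im,d=get_image("scene");cv2.imwrite("pics/s3.png",cv2.resize(im[120:280,180:330],None,fx=3.7,fy=3.7,interpolation=cv2.INTER_CUBIC))
st()
```

```text
t 4.62 pos [ 645.8 -200.1  136.8] rot [ 3.141e+00 -1.000e-03  5.500e-02] F [ 2.5 -0.6 -5.3] w 16.1 q [ 0.41  0.78 -0.26  1.52  0.24  0.88  0.12]
```

View pics/s3.png

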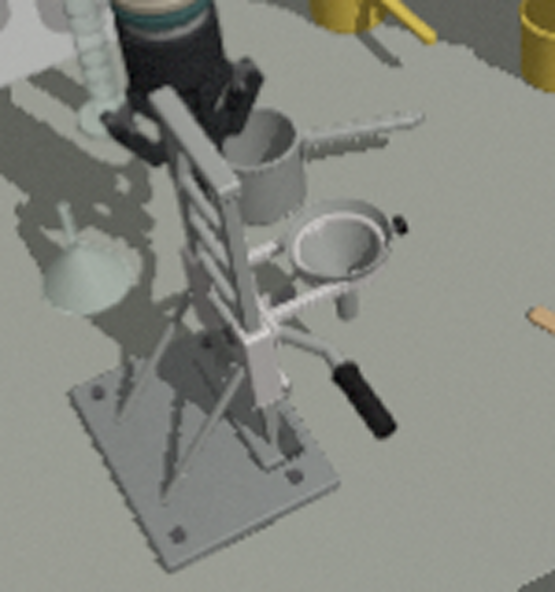

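The carriage has risen with the gripper: the funnel rim moved up about 20 px in the crop. I'll keep raising to about 118 mm.

Call:
{"method": "play_rows", "body": {
  "targets": [
    {"slide": [0,0,-9],"turn": [0,0,0],"hand": 0},
    {"slide": [0,0,-9],"turn": [0,0,0],"hand": 0},
    {"slide": [0,0,-9],"turn": [0,0,0],"hand": 0},
    {"slide": [0,0,-9],"turn": [0,0,0],"hand": 0},
    {"slide": [0,0,-9],"turn": [0,0,0],"hand": 0}
  ]
}}

```text
clock: 5.25
eef_pos: [645.8, -200.1, 180.7]
tool_rot: [3.141, -0.001, 0.055]
force: [6.2, -1.0, -8.1]
width: 16.0
```

Call:
{"method": "play_rows", "body": {
  "targets": [
    {"slide": [0,0,-9],"turn": [0,0,0],"hand": 0},
    {"slide": [0,0,-9],"turn": [0,0,0],"hand": 0},
    {"slide": [0,0,-9],"turn": [0,0,0],"hand": 0},
    {"slide": [0,0,-9],"turn": [0,0,0],"hand": 0},
    {"slide": [0,0,-8],"turn": [0,0,0],"hand": 0}
  ]
}}

```text
clock: 5.88
eef_pos: [645.8, -200.1, 224.6]
tool_rot: [3.141, -0.001, 0.055]
force: [6.0, -2.3, -8.9]
width: 15.7
```

Run:
```python
from h import *
im,d=get_image("scene");cv2.imwrite("pics/s4.png",cv2.resize(im[120:280,180:330],None,fx=3.7,fy=3.7,interpolation=cv2.INTER_CUBIC))
st()
g=im.max(2);m=np.zeros(g.shape,np.uint8);m[195:245,255:295]=g[195:245,255:295]<60
n,l,s,ce=cv2.connectedComponentsWithStats(m);k=1+s[1:,4].argmax();print(s[k],ce[k])
o=np.array([632,79.,127]);print([ (dz,proj("scene",o+[0,0,dz]).round(1)) for dz in(0,80,110,120,130)])
```

```text
t 5.92 pos [ 645.8 -200.1  225.7] rot [ 3.141e+00 -1.000e-03  5.500e-02] F [ 3.4 -0.9 -5. ] w 16.2 q [ 0.42  0.68 -0.28  1.44  0.21  1.05  0.15]
[267 196  18  21 154] [275.40909091 205.49350649]
[(0, array([[278.8, 234. ]])), (80, array([[276.6, 214.9]])), (110, array([[275.6, 207.1]])), (120, array([[275.3, 204.4]])), (130, array([[275. , 201.7]]))]
```

View pics/s4.png

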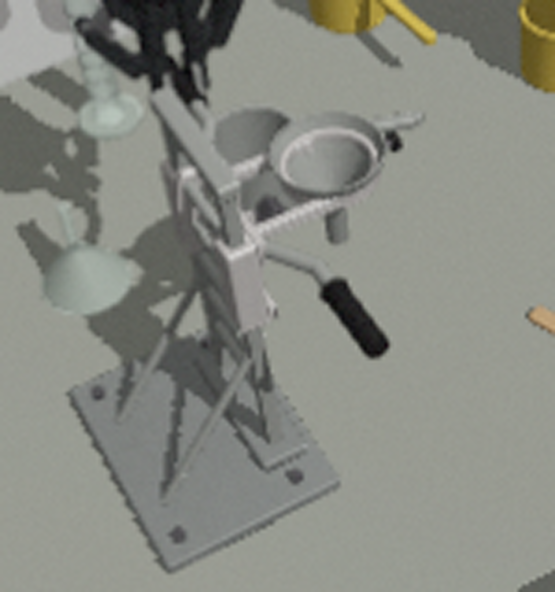

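The left grip at pixel (275.4,205.5) puts the carriage at about 116 mm, inside the 103–138 window. Now I'll lower it gently.

Call:
{"method": "play_rows", "body": {
  "targets": [
    {"slide": [0,0,6],"turn": [0,0,0],"hand": 0},
    {"slide": [0,0,6],"turn": [0,0,0],"hand": 0},
    {"slide": [0,0,6],"turn": [0,0,0],"hand": 0},
    {"slide": [0,0,6],"turn": [0,0,0],"hand": 0},
    {"slide": [0,0,6],"turn": [0,0,0],"hand": 0}
  ]
}}

```text
clock: 6.55
eef_pos: [645.8, -200.1, 193.7]
tool_rot: [3.141, -0.0, 0.055]
force: [4.5, -1.5, -5.8]
width: 15.9
```

Call:
{"method": "play_rows", "body": {
  "targets": [
    {"slide": [0,0,2],"turn": [0,0,0],"hand": 0},
    {"slide": [0,0,2],"turn": [0,0,0],"hand": 0},
    {"slide": [0,0,0],"turn": [0,0,0],"hand": 0},
    {"slide": [0,0,0],"turn": [0,0,0],"hand": 0}
  ]
}}

```text
clock: 7.05
eef_pos: [645.8, -200.1, 189.5]
tool_rot: [3.142, -0.0, 0.055]
force: [4.9, -2.3, -7.3]
width: 15.9
```

Call:
{"method": "play_rows", "body": {
  "targets": [
    {"slide": [0,0,1],"turn": [0,0,0],"hand": 0},
    {"slide": [0,0,1],"turn": [0,0,0],"hand": 0},
    {"slide": [0,0,0],"turn": [0,0,0],"hand": 0}
  ]
}}

```text
clock: 7.42
eef_pos: [645.8, -200.1, 187.7]
tool_rot: [3.142, -0.0, 0.055]
force: [5.9, -1.9, -8.7]
width: 16.1
```

Call:
{"method": "play_rows", "body": {
  "targets": [
    {"slide": [0,0,1],"turn": [0,0,0],"hand": 0},
    {"slide": [0,0,1],"turn": [0,0,0],"hand": 0},
    {"slide": [0,0,0],"turn": [0,0,0],"hand": 0}
  ]
}}

```text
clock: 7.8
eef_pos: [645.8, -200.1, 186.6]
tool_rot: [3.141, -0.001, 0.055]
force: [4.2, -1.6, -2.2]
width: 16.1
```

Force along z went from -8.7 to -2.2 N, so the rung is starting to take the weight.

Call:
{"method": "play_rows", "body": {
  "targets": [
    {"slide": [0,0,1],"turn": [0,0,0],"hand": 0},
    {"slide": [0,0,0],"turn": [0,0,0],"hand": 0},
    {"slide": [0,0,0],"turn": [0,0,0],"hand": 0}
  ]
}}

```text
clock: 8.18
eef_pos: [645.8, -200.1, 186.4]
tool_rot: [3.141, -0.001, 0.055]
force: [2.0, -1.8, 5.9]
width: 16.2
```

Run:
```python
from h import *
im,d=get_image("scene");cv2.imwrite("pics/s5.png",cv2.resize(im[120:280,180:330],None,fx=3.7,fy=3.7,interpolation=cv2.INTER_CUBIC))
st()
g=im.max(2);m=np.zeros(g.shape,np.uint8);m[195:245,255:295]=g[195:245,255:295]<60
n,l,s,ce=cv2.connectedComponentsWithStats(m);k=1+s[1:,4].argmax();print(s[k],ce[k])
```

```text
t 8.22 pos [ 645.8 -200.1  186.3] rot [ 3.141e+00 -1.000e-03  5.500e-02] F [ 0.8 -1.5  5.6] w 15.9 q [ 0.41  0.72 -0.27  1.48  0.22  0.97  0.13]
[268 206  18  20 154] [276.63636364 215.28571429]
```

View pics/s5.png

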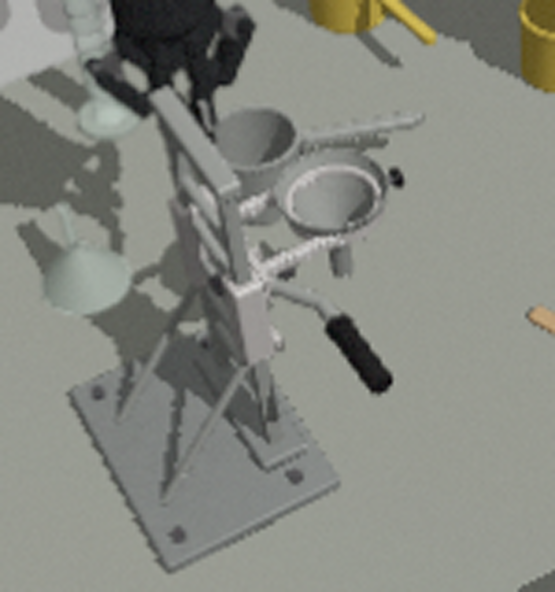

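The carriage is seated: force is +5.6 N upward, and the left grip at (276.6,215.3) matches the 80 mm prediction of (276.6,214.9). Releasing and retreating upward.

Call:
{"method": "play_rows", "body": {
  "targets": [
    {"slide": [0,0,0],"turn": [0,0,0],"hand": 85},
    {"slide": [0,0,0],"turn": [0,0,0],"hand": 85},
    {"slide": [0,0,0],"turn": [0,0,0],"hand": 85},
    {"slide": [0,0,0],"turn": [0,0,0],"hand": 85},
    {"slide": [0,0,0],"turn": [0,0,0],"hand": 85}
  ]
}}

```text
clock: 8.85
eef_pos: [645.5, -199.9, 185.2]
tool_rot: [-3.141, 0.0, 0.055]
force: [0.3, 0.2, 0.3]
width: 85.0
```

Call:
{"method": "play_rows", "body": {
  "targets": [
    {"slide": [0,0,-15],"turn": [0,0,0],"hand": 85},
    {"slide": [0,0,-25],"turn": [0,0,0],"hand": 85},
    {"slide": [0,0,-25],"turn": [0,0,0],"hand": 85},
    {"slide": [0,0,0],"turn": [0,0,0],"hand": 85}
  ]
}}

```text
clock: 9.35
eef_pos: [647.3, -200.2, 253.7]
tool_rot: [3.14, -0.006, 0.055]
force: [-0.1, 0.0, 0.8]
width: 85.1
```

Run:
```python
from h import *
im,d=get_image("scene")
g=im.max(2);m=np.zeros(g.shape,np.uint8);m[195:245,255:295]=g[195:245,255:295]<60
n,l,s,ce=cv2.connectedComponentsWithStats(m);k=1+s[1:,4].argmax();print(s[k],ce[k])
need([440,-266,255],-0.23)
```

```text
[268 205  18  21 154] [276.65584416 215.24675325]
t 9.40 pos [ 646.2 -200.1  251.9] rot [ 3.141e+00 -3.000e-03  5.500e-02] F [ 0.4 -0.3 -0.3] w 84.9 q [ 0.42  0.66 -0.29  1.41  0.2   1.1   0.15]
slide(now axes) [-209.5   54.5   -3.6] after turn [-185.8  111.2   -3.1] turn [ 0.  -0.2 16.3]
```

The carriage stays put on rung 3 after release. Next I'll refine the pot's pose from the first image.

Run:
```python
from h import *
z=np.load("pics/top0.npz");im=z["im"];d=z["d"];P=cloud("top",d)
m=np.zeros((400,640),np.uint8)
m[205:240,390:415]=(P[205:240,390:415,2]>45)
n,l,s,ce=cv2.connectedComponentsWithStats(m);k=1+s[1:,4].argmax();print(s[k],ce[k])
vs,us=np.where(l==k);W=np.array([onz("top",u,v,65)[:2] for u,v in zip(us,vs)])
vx,vy,x0,y0=cv2.fitLine(W.astype(np.float32),cv2.DIST_L2,0,.01,.01).ravel();print("dir",vx,vy,"pt",x0,y0,"yaw",np.arctan2(vy,vx)if vx>0 else np.arctan2(-vy,-vx))
t=(W-[x0,y0])@[vx,vy];print("ends",np.array([x0,y0])+t.min()*np.array([vx,vy]),np.array([x0,y0])+t.max()*np.array([vx,vy]))
g=cv2.cvtColor(im,cv2.COLOR_BGR2GRAY)
m2=((P[...,2]>66)&(P[...,2]<85));m2[:165]=0;m2[210:]=0;m2[:,:390]=0;m2[:,435:]=0
c=max(cv2.findContours(m2.astype(np.uint8),0,1)[0],key=cv2.contourArea);W=np.array([onz("top",u,v,75)[:2] for u,v in c[:,0]]);print("rim encl",cv2.minEnclosingCircle(W.astype(np.float32)),cv2.boundingRect(c))
z=np.load("pics/scene0.npz");P=cloud("scene",z["d"])
m=np.zeros((400,640),np.uint8);m[145:165,264:300]=(P[145:165,264:300,2]>48)
vs,us=np.where(m);W=np.array([onz("scene",u,v,65)[:2] for u,v in zip(us,vs)]);
vx,vy,x0,y0=cv2.fitLine(W.astype(np.float32),cv2.DIST_L2,0,.01,.01).ravel();print("scene dir",vx,vy,"pt",x0,y0,len(W),us.min(),us.max())
```

```text
[397 205  12  32 160] [402.2375 220.2625]
dir 0.9689442 -0.2472795 pt 464.58072 -270.05988 yaw -0.24987155
ends [ 417.23039597 -257.97583178] [ 512.02668543 -282.16832788]
rim encl ((566.9495849609375, -296.89019775390625), 46.84027099609375) (397, 171, 29, 31)
scene dir 0.97242457 -0.23321752 pt 471.13168 -267.01834 129 264 293
```

Pot centre is about (567.5,-296) with yaw -0.25; the two views agree within 3 mm. I'll go above the handle, 130 mm out from the axis.

Call:
{"method": "play_rows", "body": {
  "targets": [
    {"slide": [-41.6,10.5,0],"turn": [0,0,0],"hand": 85},
    {"slide": [-41.6,10.5,0],"turn": [0,0,0],"hand": 85},
    {"slide": [-41.6,10.5,0],"turn": [0,0,0],"hand": 85},
    {"slide": [-41.6,10.5,0],"turn": [0,0,0],"hand": 85},
    {"slide": [-41.6,10.5,0],"turn": [0,0,0],"hand": 85}
  ]
}}

```text
clock: 10.02
eef_pos: [438.7, -264.0, 249.6]
tool_rot: [-3.141, 0.001, 0.055]
force: [-0.7, -0.9, -0.3]
width: 84.5
```

Call:
{"method": "play_rows", "body": {
  "targets": [
    {"slide": [0,0,0],"turn": [0,0,-10.5],"hand": 85},
    {"slide": [0,0,0],"turn": [0,0,-10.5],"hand": 85},
    {"slide": [0,0,0],"turn": [0,0,-10.5],"hand": 85},
    {"slide": [0,0,0],"turn": [0,0,-10.5],"hand": 85},
    {"slide": [0,0,0],"turn": [0,0,-10.5],"hand": 85}
  ]
}}

```text
clock: 10.65
eef_pos: [440.1, -263.6, 249.6]
tool_rot: [-3.14, 0.0, 0.977]
force: [-0.3, -0.5, -0.4]
width: 85.2
```

Call:
{"method": "play_rows", "body": {
  "targets": [
    {"slide": [0,0,0],"turn": [0,0,-10],"hand": 85},
    {"slide": [0,0,0],"turn": [0,0,-10],"hand": 85},
    {"slide": [0,0,0],"turn": [0,0,0],"hand": 85},
    {"slide": [0,0,0],"turn": [0,0,0],"hand": 85}
  ]
}}

```text
clock: 11.15
eef_pos: [440.4, -263.8, 250.0]
tool_rot: [-3.141, -0.0, 1.317]
force: [0.8, 0.0, 0.1]
width: 85.0
```

Run:
```python
from h import *
im,d=get_image("top");cv2.imwrite("pics/t6.png",cv2.resize(im[100:250,260:460],None,fx=4,fy=4,interpolation=cv2.INTER_CUBIC))
P=cloud("top",d)
box=np.zeros((400,640),bool);box[150:205,310:365]=1
m=box&(P[...,2]>205)&(P[...,2]<228)
c=max(cv2.findContours(m.astype(np.uint8),0,1)[0],key=cv2.contourArea);e=cv2.minEnclosingCircle(c);print(e,onz("top",*e[0],216),P[m][:,2].mean())
im,d=get_image("scene");cv2.imwrite("pics/s6.png",cv2.resize(im[100:260,180:360],None,fx=3.7,fy=3.7,interpolation=cv2.INTER_CUBIC))
need([441.5,-263.8,41],1.321)
```

```text
((338.0154113769531, 170.47125244140625), 15.882506370544434) [583.83961496 -65.72464857 216.        ] 209.983714294654
t 11.25 pos [ 440.6 -263.8  250.2] rot [-3.141  0.     1.319] F [ 0.4  0.  -0.4] w 85.3 q [ 0.93  0.47 -0.65  1.86  0.35  0.93  1.44]
slide(now axes) [2.000e-01 9.000e-01 2.092e+02] after turn [2.000e-01 8.000e-01 2.092e+02] turn [-0.   0.  -0.1]
```

View pics/t6.png

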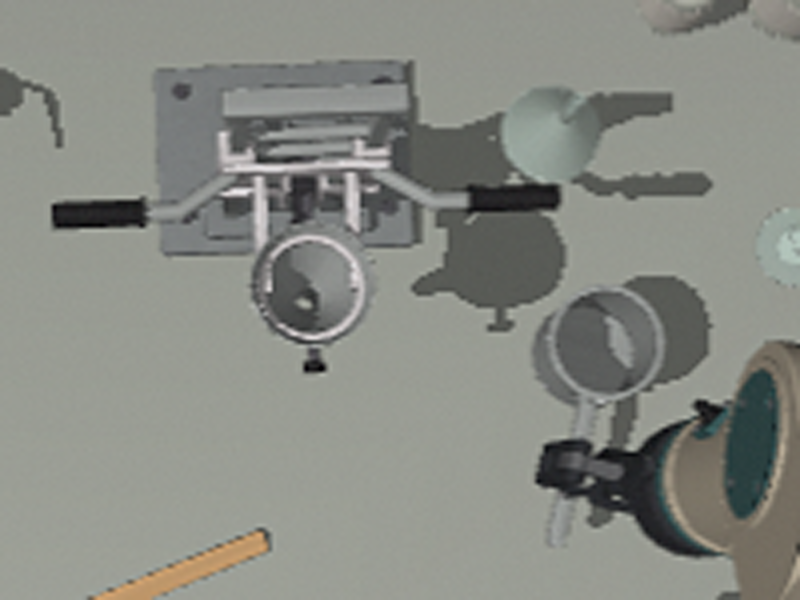

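View pics/s6.png

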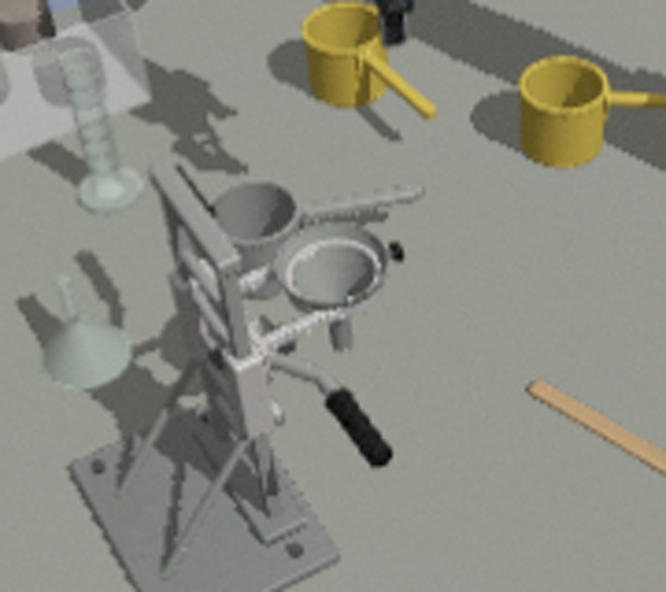

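The view shows the gripper over the steel pot's handle. The funnel rim at (338,170) puts the spout at about (583.5,-65). Descending to the handle.

Call:
{"method": "play_rows", "body": {
  "targets": [
    {"slide": [0,1,50],"turn": [0,0,0],"hand": 85},
    {"slide": [0,0,50],"turn": [0,0,0],"hand": 85},
    {"slide": [0,0,50],"turn": [0,0,0],"hand": 85},
    {"slide": [0,0,35],"turn": [0,0,0],"hand": 85},
    {"slide": [0,0,24],"turn": [0,0,0],"hand": 85}
  ]
}}

```text
clock: 11.88
eef_pos: [441.2, -263.7, 39.6]
tool_rot: [-3.14, -0.0, 1.319]
force: [0.0, 0.1, -0.4]
width: 84.8
```

Call:
{"method": "play_rows", "body": {
  "targets": [
    {"slide": [0,0,0],"turn": [0,0,0],"hand": 40},
    {"slide": [0,0,0],"turn": [0,0,0],"hand": 0},
    {"slide": [0,0,0],"turn": [0,0,0],"hand": 0},
    {"slide": [0,0,0],"turn": [0,0,0],"hand": 0},
    {"slide": [0,0,0],"turn": [0,0,0],"hand": 0}
  ]
}}

```text
clock: 12.5
eef_pos: [442.0, -264.3, 41.9]
tool_rot: [3.141, 0.0, 1.32]
force: [-1.2, -0.2, 2.5]
width: 12.7
```

Call:
{"method": "play_rows", "body": {
  "targets": [
    {"slide": [0,0,0],"turn": [0,0,0],"hand": 0},
    {"slide": [0,0,0],"turn": [0,0,0],"hand": 0}
  ]
}}

```text
clock: 12.75
eef_pos: [441.8, -264.2, 41.5]
tool_rot: [3.141, 0.0, 1.32]
force: [-0.8, 0.5, 3.5]
width: 12.6
```

Run:
```python
from h import *
im,d=get_image("scene");cv2.imwrite("pics/s7.png",cv2.resize(im[100:260,180:360],None,fx=3.7,fy=3.7,interpolation=cv2.INTER_CUBIC))
im,d=get_image("top");cv2.imwrite("pics/t7.png",cv2.resize(im[100:250,260:460],None,fx=4,fy=4,interpolation=cv2.INTER_CUBIC))
st()
```

```text
t 12.85 pos [ 441.8 -264.2   41.4] rot [3.141 0.    1.32 ] F [-0.8  0.6  4.1] w 12.5 q [ 0.75  0.77 -0.4   2.03  0.64  0.47  1.18]
```

View pics/s7.png

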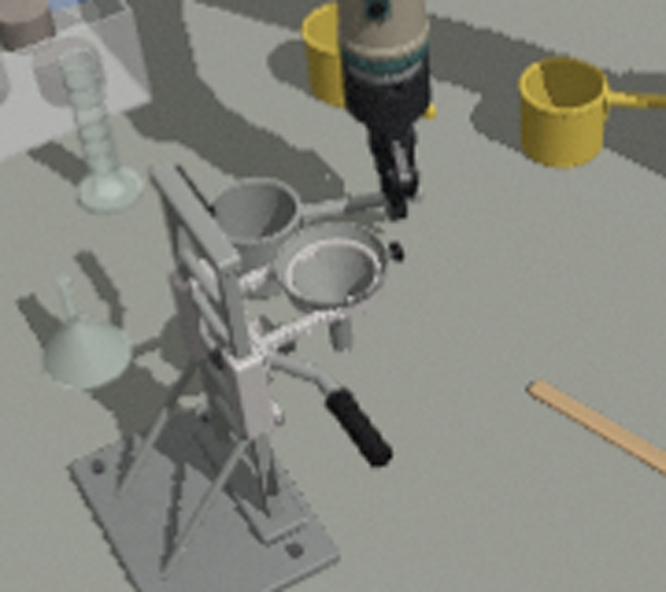

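View pics/t7.png

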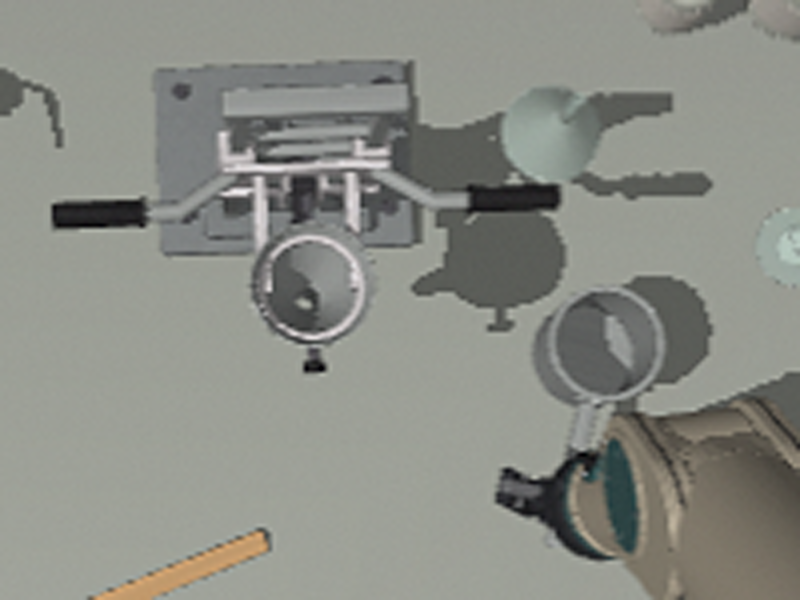

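The pot is gripped at 12.5 mm opening and has not moved. I'll slide it toward the funnel.

Call:
{"method": "play_rows", "body": {
  "targets": [
    {"slide": [0,0,-0.5],"turn": [0,0,0],"hand": 0},
    {"slide": [10,-1.8,0],"turn": [0,0,0],"hand": 0},
    {"slide": [18,-3.3,0],"turn": [0,0,0],"hand": 0},
    {"slide": [18,-3.3,0],"turn": [0,0,0],"hand": 0},
    {"slide": [18,-3.3,0],"turn": [0,0,0],"hand": 0}
  ]
}}

```text
clock: 13.48
eef_pos: [446.2, -198.9, 41.8]
tool_rot: [3.142, 0.001, 1.319]
force: [-0.8, -3.3, 1.8]
width: 12.8
```

Call:
{"method": "play_rows", "body": {
  "targets": [
    {"slide": [18,-3.3,0],"turn": [0,0,0],"hand": 0},
    {"slide": [18,-3.3,0],"turn": [0,0,0],"hand": 0},
    {"slide": [14,-2.6,0],"turn": [0,0,0],"hand": 0},
    {"slide": [0,0,0],"turn": [0,0,0],"hand": 0}
  ]
}}

```text
clock: 13.98
eef_pos: [449.6, -146.6, 41.8]
tool_rot: [-3.141, -0.001, 1.324]
force: [-1.1, 1.0, 3.4]
width: 13.0
```

Run:
```python
from h import *
im,d=get_image("scene");cv2.imwrite("pics/s8.png",cv2.resize(im[60:260,160:380],None,fx=2.9,fy=2.9,interpolation=cv2.INTER_CUBIC))
im,d=get_image("top");cv2.imwrite("pics/t8.png",cv2.resize(im[100:250,260:460],None,fx=4,fy=4,interpolation=cv2.INTER_CUBIC))
st()
```

```text
t 14.07 pos [ 449.5 -147.1   41.8] rot [-3.141e+00 -1.000e-03  1.323e+00] F [-0.5  3.4  3.7] w 12.3 q [ 0.48  0.73 -0.33  2.14  0.64  0.37  0.95]
```

View pics/s8.png

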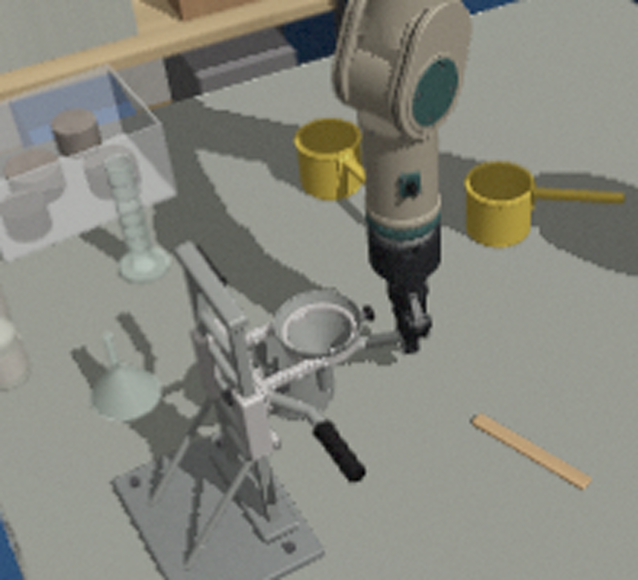

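View pics/t8.png

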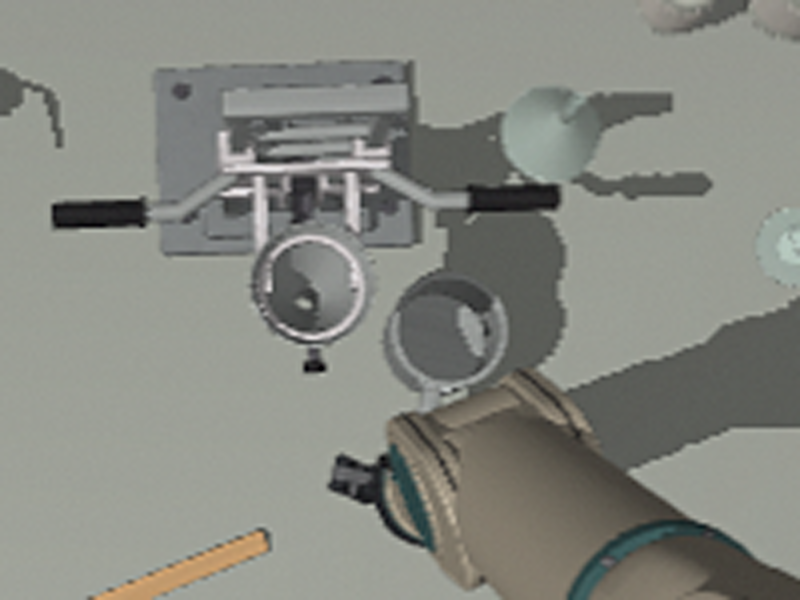

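The pot is sliding upright, rim now at crop (445,330). Before it goes under, I'll check the wrist's clearance to the funnel from depth.

Run:
```python
from h import *
from scipy.spatial import cKDTree
A=[];F=[]
for n in("top","scene"):
    im,d=get_image(n);P=cloud(n,d);ok=(d>0)&(P[...,2]>85)
    X=P[ok]
    arm=X[(X[:,0]<640)&(X[:,0]>380)&(X[:,1]<-80)&(X[:,1]>-330)&(X[:,2]>100)&(X[:,2]<500)]
    fun=X[(X[:,0]>515)&(X[:,0]<640)&(X[:,1]<-15)&(X[:,1]>-120)&(X[:,2]>100)&(X[:,2]<235)]
    arm=arm[~((arm[:,0]>515)&(arm[:,1]>-125)&(arm[:,2]<240))]
    A.append(arm);F.append(fun)
A=np.vstack(A);F=np.vstack(F);print(len(A),len(F),F.min(0),F.max(0))
for lo in range(100,500,40):
    B=A[(A[:,2]>=lo)&(A[:,2]<lo+40)]
    if len(B):print(lo,len(B),B.min(0).round(),B.max(0).round())
T=cKDTree(F)
for f in(0,.25,.5,.75,1.):
    dd,i=T.query(A+np.array([8,113,0])*f);k=dd.argmin();print(f,dd[k],A[k],F[i[k]])
```

```text
5387 1670 [ 527.77771359 -107.79110467  124.58434166] [639.9041448  -21.61663207 219.37619146]
100 176 [ 437. -170.  102.] [478. -83. 140.]
140 193 [ 424. -157.  140.] [489. -86. 180.]
180 400 [ 413. -220.  180.] [ 640. -108.  220.]
220 288 [ 416. -159.  220.] [ 489. -107.  260.]
260 311 [ 421. -162.  260.] [488. -98. 300.]
300 303 [ 425. -155.  300.] [488. -97. 340.]
340 385 [ 400. -172.  340.] [504. -92. 380.]
380 988 [ 389. -172.  380.] [508. -91. 420.]
420 1229 [ 385. -183.  420.] [498. -94. 460.]
460 1114 [ 385. -191.  460.] [ 480. -103.  500.]
0 45.45434536569512 [ 639.67272703 -141.20030546  206.29797507] [639.28323313 -95.7835602  204.49102815]
0.25 17.426183778425457 [ 639.67272703 -141.20030546  206.29797507] [639.28323313 -95.7835602  204.49102815]
0.5 2.1935948464476516 [ 637.50476739 -146.86221662  204.33607861] [639.9041448  -91.83526465 204.61891278]
0.75 2.5433550723924583 [ 635.71058472 -174.14185485  202.4061448 ] [639.53773599 -90.56418112 203.01691035]
1.0 6.607651284800591 [ 638.29463319 -203.3331021   205.37138951] [639.9041448  -91.83526465 204.61891278]
```

The arm stays below x≈497 near funnel height and the knob is at 528, about 30 mm clear (the small distances listed were the stand's own grip). Continuing.

Call:
{"method": "play_rows", "body": {
  "targets": [
    {"slide": [16,-2.9,0],"turn": [0,0,0],"hand": 0},
    {"slide": [16,-2.9,0],"turn": [0,0,0],"hand": 0},
    {"slide": [16,-2.9,0],"turn": [0,0,0],"hand": 0},
    {"slide": [16,-2.9,0],"turn": [0,0,0],"hand": 0},
    {"slide": [16,-2.9,0],"turn": [0,0,0],"hand": 0}
  ]
}}

```text
clock: 14.8
eef_pos: [455.6, -69.3, 41.8]
tool_rot: [3.141, 0.002, 1.316]
force: [-0.5, -2.5, 1.3]
width: 12.9
```

Call:
{"method": "play_rows", "body": {
  "targets": [
    {"slide": [16,-2.9,0],"turn": [0,0,0],"hand": 0},
    {"slide": [12,-2.2,0],"turn": [0,0,0],"hand": 0},
    {"slide": [0,0,0],"turn": [0,0,0],"hand": 0}
  ]
}}

```text
clock: 15.18
eef_pos: [457.8, -38.6, 41.8]
tool_rot: [3.141, -0.0, 1.321]
force: [0.1, 0.3, 1.9]
width: 13.1
```

Run:
```python
from h import *
s=st();y=s["tool_rot"][2]
print("pot est",s["eef_pos"][:2]+130*np.array([np.cos(y-np.pi/2),np.sin(y-np.pi/2)]))
im,d=get_image("scene");cv2.imwrite("pics/s9.png",cv2.resize(im[130:250,210:330],None,fx=5,fy=5,interpolation=cv2.INTER_CUBIC));np.savez("pics/s9.npz",im=im,d=d)
im,d=get_image("top");cv2.imwrite("pics/t9.png",cv2.resize(im[130:230,290:410],None,fx=6,fy=6,interpolation=cv2.INTER_CUBIC));np.savez("pics/t9.npz",im=im,d=d)
```

```text
t 15.18 pos [457.8 -38.6  41.8] rot [ 3.141 -0.     1.321] F [0.1 0.3 1.9] w 13.1 q [ 0.21  0.72 -0.28  2.18  0.61  0.32  0.74]
pot est [583.8051752  -70.69845374]
```

View pics/s9.png

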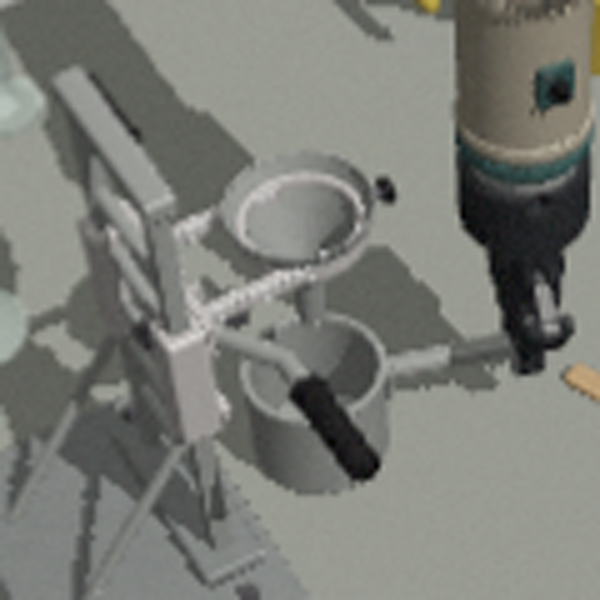

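View pics/t9.png

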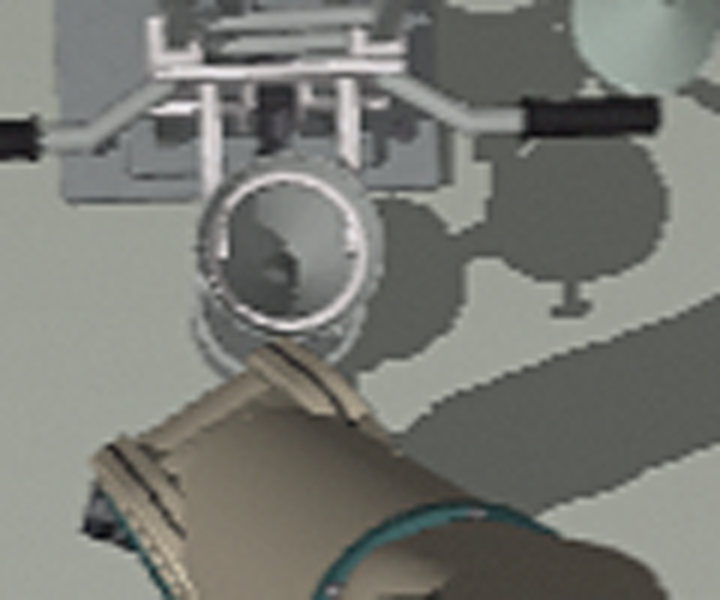

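The spout is above the pot mouth (spout tip crop (312,318), rim centre about (316,370)). I'll overlay projected circles to check the centring.

Run:
```python
from h import *
im=np.load("pics/s9.npz")["im"]
o=np.array([210,130]);a=np.linspace(0,2*np.pi,60)
big=cv2.resize(im[130:250,210:330],None,fx=6,fy=6,interpolation=cv2.INTER_CUBIC)
def ring(c,r,z,col):
    q=proj("scene",np.c_[c[0]+r*np.cos(a),c[1]+r*np.sin(a),np.full(60,z)]);cv2.polylines(big,[((q-o+.5)*6).astype(int)],True,col,1)
ring((583.8,-70.7),44,75,(0,0,255));ring((583.8,-70.7),42,0,(0,0,255));ring((583.5,-65),8,125,(0,255,0));ring((583.5,-65),42,216,(0,255,0))
cv2.imwrite("pics/ov9.png",big[:600])
```

```text
(no output)
```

View pics/ov9.png

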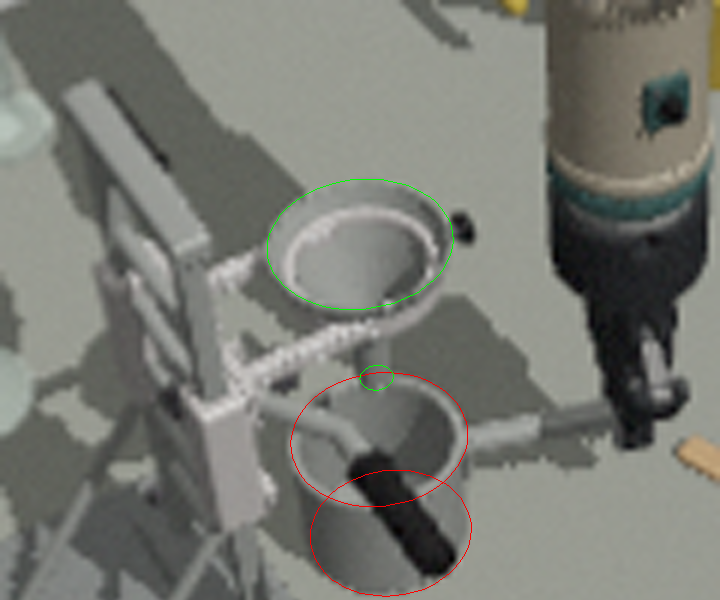

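The overlay fits within about 1 px. I'll make the remaining ~6 mm in +y, then release.

Call:
{"method": "play_rows", "body": {
  "targets": [
    {"slide": [3,-1,0],"turn": [0,0,0],"hand": 0},
    {"slide": [3,-1,0],"turn": [0,0,0],"hand": 0},
    {"slide": [0,0,0],"turn": [0,0,0],"hand": 0},
    {"slide": [0,0,0],"turn": [0,0,0],"hand": 0}
  ]
}}

```text
clock: 15.78
eef_pos: [456.9, -32.9, 41.8]
tool_rot: [-3.141, 0.0, 1.32]
force: [0.7, -2.7, 3.0]
width: 12.8
```

Call:
{"method": "play_rows", "body": {
  "targets": [
    {"slide": [0,0,0],"turn": [0,0,0],"hand": 85},
    {"slide": [0,0,0],"turn": [0,0,0],"hand": 85},
    {"slide": [0,0,0],"turn": [0,0,0],"hand": 85},
    {"slide": [0,0,0],"turn": [0,0,0],"hand": 85},
    {"slide": [0,0,0],"turn": [0,0,0],"hand": 85}
  ]
}}

```text
clock: 16.4
eef_pos: [457.0, -32.6, 41.8]
tool_rot: [-3.142, -0.0, 1.321]
force: [-0.5, -0.2, 0.1]
width: 84.8
```

Call:
{"method": "play_rows", "body": {
  "targets": [
    {"slide": [0,0,-15],"turn": [0,0,0],"hand": 85},
    {"slide": [0,-5,-30],"turn": [0,0,0],"hand": 85},
    {"slide": [0,-8,-40],"turn": [0,0,0],"hand": 85},
    {"slide": [0,-8,-45],"turn": [0,0,0],"hand": 85},
    {"slide": [0,0,-45],"turn": [0,0,0],"hand": 85}
  ]
}}

```text
clock: 17.02
eef_pos: [435.6, -27.4, 218.1]
tool_rot: [-3.141, 0.0, 1.321]
force: [0.3, -0.6, -0.0]
width: 85.0
```

Call:
{"method": "play_rows", "body": {
  "targets": [
    {"slide": [-45,0,-10],"turn": [0,0,0],"hand": 85},
    {"slide": [-45,0,0],"turn": [0,0,0],"hand": 85},
    {"slide": [-45,0,0],"turn": [0,0,0],"hand": 85},
    {"slide": [-45,0,0],"turn": [0,0,0],"hand": 85},
    {"slide": [0,0,0],"turn": [0,0,0],"hand": 85}
  ]
}}

```text
clock: 17.65
eef_pos: [390.5, -205.2, 226.5]
tool_rot: [-3.141, 0.001, 1.313]
force: [-0.4, 0.4, -0.1]
width: 84.6
```

Run:
```python
from h import *
s=st()
im,d=get_image("scene");it,dt=get_image("top")
cv2.imwrite("pics/sfull.png",im);cv2.imwrite("pics/tfull.png",it)
a=np.linspace(0,2*np.pi,60)
def mk(n,img,o,f,w,h):
    big=cv2.resize(img[o[1]:o[1]+h,o[0]:o[0]+w],None,fx=f,fy=f,interpolation=cv2.INTER_CUBIC)
    for c,r,z,col in [((583.5,-65),44,75,(0,0,255)),((583.5,-65),42,0,(0,0,255)),((583.5,-65),8,125,(0,255,0)),((583.5,-65),42,216,(0,255,0))]:
        q=proj(n,np.c_[c[0]+r*np.cos(a),c[1]+r*np.sin(a),np.full(60,z)]);cv2.polylines(big,[((q-o+.5)*f).astype(int)],True,col,1)
    cv2.imwrite(f"pics/fin_{n}.png",big)
mk("scene",im,(210,130),6,120,100);mk("top",it,(290,130),6,120,100)
```

```text
t 17.65 pos [ 390.5 -205.2  226.5] rot [-3.141e+00  1.000e-03  1.313e+00] F [-0.4  0.4 -0.1] w 84.6 q [ 0.85  0.39 -0.57  2.07  0.3   0.77  1.4 ]
```

View pics/fin_scene.png

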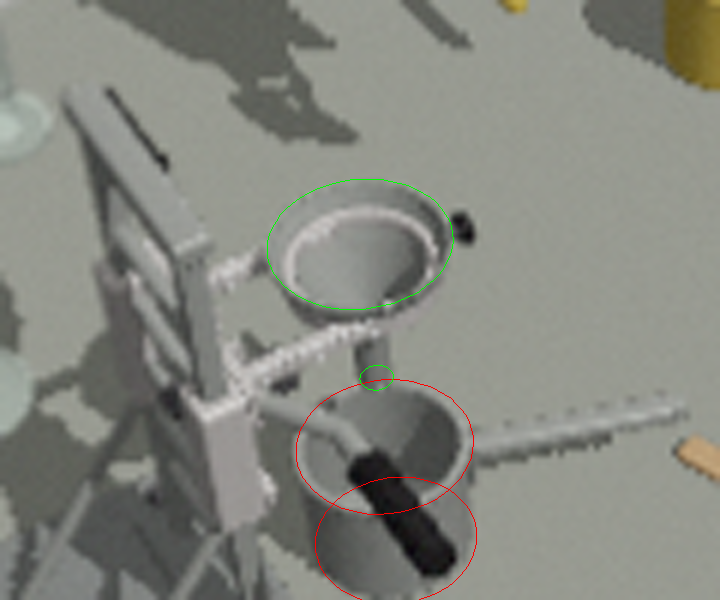

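View pics/fin_top.png

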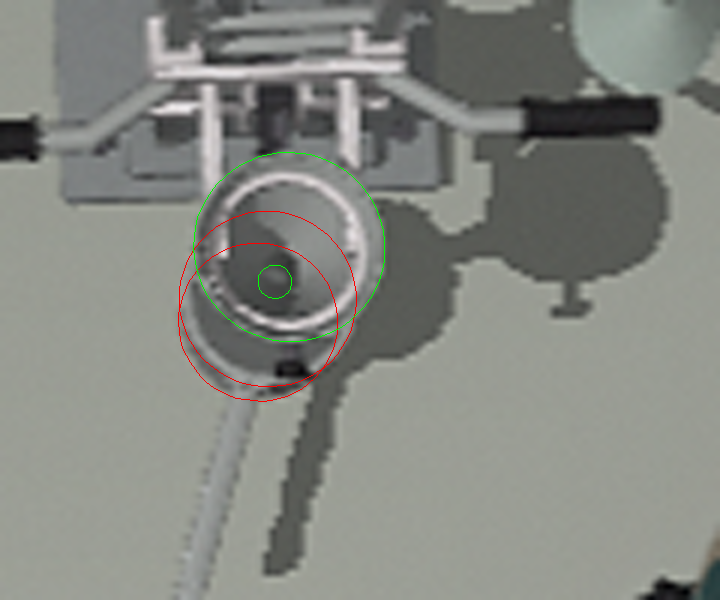

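View pics/tfull.png

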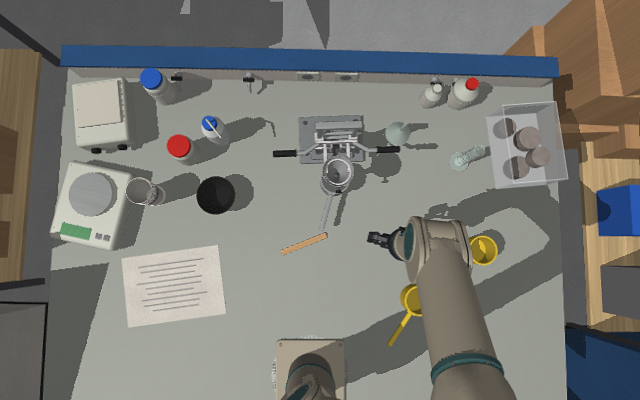

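The overlays put the pot within about 3 mm of the spout axis, standing upright. The funnel rim still matches its rung-3 height and the gripper is clear. Handing in.

Run:
```python
from h import *
print(finish_job())
```

```text
the job is handed in; nothing more can be done
None
```

The funnel now hangs on the third rung, and the steel pot stands upright on the bench beneath it, with the spout over its middle. I handed the job in at about 17.7 s of the 72 s allowed.

- **Funnel:** I gripped the carriage by its right grip and raised it about 118 mm, then lowered it slowly. It came to rest on the rung, with the wrist force going from -8.7 N to +5.6 N. After I let go, the left grip did not move in the picture; it sat at (276.6, 215.3), against (276.6, 214.9) predicted for the third rung.
- **Pot:** I took the grey steel pot by its handle and slid it along the bench under the funnel, leaving the two yellow pots alone. I then let go and moved the arm clear.
- **Last checks:** The pot's rim is about 2–3 mm off the spout axis in both views, mostly sideways. I left that, as the calibration is only good to about 2 mm. The wrist force read about 0, and the stick and the other bystanders look unmoved in the last top view, though the arm covers part of the yellow pots there.

No check failed. The largest wrist force I read was about 10 N.

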